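# Set the chin-chin cutting guide against the two pegs

### The job

Set up the pastry board for cutting chin-chin strips: pick up the metal cutting guide by its wooden handle, lay it flat on the pastry board on the pepper-pot side of the two sliding pegs but still clear of them, then slide it over the board so that one long edge meets both pegs and pushes both back until each is stopped by the end of its travel. Hold it pressed firmly but gently against both stopped pegs at the same time for about half a second without straining them, then let go and leave it lying flat with its edge against both pegs. Leave the other kitchen things where they are.

Things in the scene. Friction and masses are not known exactly. Their poses are not given: they have to be found in the camera images.
- guide: cutting guide (straightedge): aluminium strip 300 mm (x axis) by 50 mm (y) by 5 mm thick, with an upright wooden bar handle at its middle, 70 mm (x) by 20 mm (y), its top 40 mm above the strip's underside. Origin: centre of the underside, z up; either long edge (y = +-25 mm) may be used. Loose, 0.17 to 0.35 kg; starts flat on the cloth to the right (-y) of the board, its length roughly along world x
- board: fixed wooden pastry board, 260 mm (its x axis) by 320 mm (its y axis) by 18 mm thick; origin at the centre of its underside, z up, so its top is 18 mm above the origin. Its x axis points from the near edge (pepper-pot side) to the far edge, where the two pegs stand
- peg_left: upright steel peg near the board's far edge, on its +y side: round, 12 mm in diameter, 22 mm tall; origin on its axis at the board's top. It slides in a slot along the board's x axis with about 1 N of drag and stays where it is left; it can still go 4 to 30 mm towards the far edge before a hidden rigid stop (the dark slot runs on beyond it). More than 10 N would strain it
- peg_right: the same kind of sliding peg on the board's -y side, 170 to 240 mm from the other; how far each can still go differs, so neither the line through the pegs now nor the final line is in general parallel to the board's edge. Once stopped, 3 N or more on each peg seats it. More than 10 N would strain it
- pepper_pot: white ceramic pepper pot, round, 48 mm in diameter and 76 mm tall, standing loose on the board near its near right corner (about x = -100, y = -120 mm in the board's frame); origin at the centre of its underside. Not to be disturbed
- tin: closed tomato tin, 68 mm in diameter, 80 mm tall, standing beyond the board; origin at the centre of its underside. Not to be disturbed
- small_tin: small closed tin, 54 mm in diameter, 55 mm tall, standing beyond the board; origin at the centre of its underside. Not to be disturbed
- funnel: white plastic funnel standing mouth down beyond the board, 90 mm in diameter, 85 mm tall; origin at the centre of its mouth. Not to be disturbed
- can_opener: steel hand can opener lying flat beyond the right-hand far end of the board, about 155 mm long and 20 mm high; origin under its middle. Not to be disturbed

How it is judged:
On the way, in this order (a step that is already met when the one before it is completed fails the run):
1. the guide lies flat on the board on the pepper-pot side of the pegs, touching neither peg (z of guide in the frame of board between 0.0155 and 0.0205 m and angle between guide's own z axis and vertical below 0.04 rad and x of guide in the frame of board between -0.08 and 0.09 m and contact force between guide and board above 0.3 N and contact force between guide and peg_left below 0.1 N and contact force between guide and peg_right below 0.1 N), for 0.1 s.
2. the guide, flat on the board, presses on both pegs at the same time (more than 2.5 N on each, which only stopped pegs can bear, for 0.3 s) (z of guide in the frame of board between 0.0155 and 0.0205 m and angle between guide's own z axis and vertical below 0.04 rad and contact force between guide and peg_left above 2.5 N and contact force between guide and peg_right above 2.5 N), for 0.3 s.
At the end, for the whole second after the job is handed in: The guide lies at rest flat on the board (within 0.04 rad), on the pepper-pot side of the pegs, one long edge against both pegs (gap at each at most 2 mm), both pegs within the length of that edge (z of guide in the frame of board between 0.0155 and 0.0205 m and angle between guide's own z axis and vertical below 0.04 rad and x of guide in the frame of board below 0.09 m and x of peg_left in the frame of guide between -0.145 and 0.145 m and x of peg_right in the frame of guide between -0.145 and 0.145 m and ((y of peg_left in the frame of guide between 0.029 and 0.033 m and y of peg_right in the frame of guide between 0.029 and 0.033 m) or (y of peg_left in the frame of guide between -0.033 and -0.029 m and y of peg_right in the frame of guide between -0.033 and -0.029 m)) and linear speed of guide below 0.01 m/s and angular speed of guide below 0.05 rad/s); the robot touches nothing.
It fails at once if the left peg is pushed with more than 10 N (contact force between peg_left and anything else above 10 N).
It fails at once if the right peg is pushed with more than 10 N (contact force between peg_right and anything else above 10 N).
It fails at once if a bystander (pepper pot, tin, small tin, funnel or can opener) is moved by more than 20 mm or tipped (distance of any of pepper_pot, tin, small_tin, funnel, can_opener from where it was at the start of the episode above 0.02 m or angle between any of pepper_pot, tin, small_tin, funnel, can_opener's own z axis and vertical above 0.3 rad).
It also fails if it takes over 69 s, if anything falls off the work surface, if the arm or the gripper's body presses on something with over 40 N, if the wrist force passes 120 N, or if a joint passes its speed limit or range.

### The arm

A 6-joint arm with a two-finger parallel gripper is mounted at the origin on the work surface. World frame = base frame: x ahead of the robot, y to its left, z up, the work surface at z = 0. Lengths are in m, angles in rad, forces in N, time in s.
With the tool pointing down it reaches from about 0.4 to 0.825 m from the base axis. Payload 7 kg.
Tool frame: the origin (TCP) lies on the centre line of the jaws, within the pads' length; the fingertips stand 22 mm ahead of it and the grasp point (between the pads) lies 3 mm ahead of it; z points along the fingers, y is the line along which they close (so a half turn about z gives the same grasp; the last joint's range is limited). The gripper opens to 88 mm and grips with 3 to 60 N. Pads are 19 mm wide; open, the fingers measure 130 mm over their backs; the gripper's body (78 mm by 193 mm) begins 47 mm behind the grasp point.
Start: joints at [-0.958, 0.359, 0.012, 0, -1.224, -0.288], TCP at [0.215, -0.64, 0.249] pointing down, gripper open.
Joint ranges: [-3.07, 3.07], [-1.43, 2.12], [-1.02, 1.25], [-3.03, 1.67], [-3.05, -0], [-3.03, 3.03]. Speed limits (rad/s): [2.39, 2.39, 3.01, 3.14, 3.14, 3.14].

### API

Orientations are given as [roll, pitch, yaw] about the fixed x, y, z axes, in that order (R = Rz(yaw) Ry(pitch) Rx(roll)).
In Python, from station import monitor, viewer, order gives the robot as it stands. The module is installed in compiled form; this text tells all that it offers.
- The arm moves only by the tool servo_tool, never from a script. Its argument "targets" is a list of rows, each an object with "angular": the turn, a rotation vector about the tool's x, y, z in degrees, a list of three; "xyz": the shift along the tool's x, y, z in cm, a list of three; "claw": the finger opening in cm, from 0 to 8.76. A call has 1 to 20 rows; each row shifts and turns the commanded pose from where the row before left it, along the tool's axes as they then stand; what a row does not reach is not made up. A row lasts 1/10 s, in which the tool goes at most 50 mm and 8.59 degrees, less where a joint would pass 70% of its speed; a pose out of reach is approached as far as the arm can. A call is refused whole if a number of a shift passes 5 or a number of a turn 8.59, either way. A call with a gripper value outside its range is refused whole. The fingers move at their own pace and stop on an object; "force" is the grip in N (left out, the last holds). Time passes only in rows, so rows that do not move let the fingers close. It gives the time, the measured TCP pose, the force, the opening and the grip force at its end, in the units of the state.
- monitor.get_state(): the state, without advancing time (a new reading comes with each control period).
- viewer.grab_frame(name): name is "scene" or "top" or "wrist"; returns a dict with "color" (480x640x3 uint8, blue, green, red), "fovy" (degrees; the focal length in pixels is half the picture's height over the tangent of half this angle, whatever the lens; pixels are square), "cx", "cy" (the principal point, pixels), "R" (3x3) and "t" (3): a world point X has camera coordinates R X + t. Camera axes: x right, y down, z forward; pixel columns grow to the right and rows downward; lengths in m; the calibration is good to about 2 mm. A picture is of the moment at which its call begins. There is no depth.
- order.job_done(): hands the job in; it is judged then, once.
The state is a dict: "t": time; "q": joint angles; "qd": joint speeds; "joint_efforts": joint torques, N m; "eef_pos": TCP position; "ee_rot": TCP orientation; "force": force on the tool from outside, world axes, zero at the start; "moment": the same for the moment, N m; "width": finger opening in m; "gripper_force": force on a finger pad.
Only numpy, scipy, OpenCV 4.12 (cv2) and the standard library are available. Lean on these libraries where they do the work, as an engineer would, in place of code of your own. Each camera call takes 0.05 s, during which the arm holds its last target. There are 200 camera calls.

## Working session

There is one attempt and no reset: what is moved stays moved. The work goes in short steps, Python scripts to look and compute and a tool call to move; the robot and the scene stay as the last step left them, time stands still between calls to the robot, and variables do not carry over. Pictures are saved under pics/ and viewed, at most 10 in all, crops included, and the job is handed in when it is done.

Besides the shell and the picture viewer there is one more tool, called after "Call:" by a JSON object that holds its "method" and its "body", one argument or row to a line. servo_tool: Moves the arm, as the interface text tells. Its arguments: {"type":"object","properties":{"targets":{"type":"array"},"force":{"type":"number"}},"required":["targets"]}

```bash
mkdir -p pics
cat > h.py <<'E'
import numpy as np, cv2, pickle
from station import monitor, viewer, order
def grab(n, tag):
    f=viewer.grab_frame(n); cv2.imwrite(f'pics/{tag}.png',f['color']); pickle.dump(f,open(f'pics/{tag}.pkl','wb')); return f
def K(f):
    fl=240/np.tan(np.radians(f['fovy'])/2); return fl
def px2w(f,u,v,z):
    fl=K(f); R=np.array(f['R']);t=np.array(f['t'])
    d=R.T@np.array([(u-f['cx'])/fl,(v-f['cy'])/fl,1]); c=-R.T@t
    return c+d*(z-c[2])/d[2]
def w2px(f,X):
    p=np.array(f['R'])@np.array(X)+np.array(f['t']); return K(f)*p[:2]/p[2]+[f['cx'],f['cy']]
def load(tag): return pickle.load(open(f'pics/{tag}.pkl','rb'))
E
python3 - <<'E'
from h import *
for n in ['top','scene']:
    f=grab(n,n+'0'); print(n,f['fovy'],-np.array(f['R']).T@np.array(f['t']), f['cx'],f['cy'])
print(monitor.get_state())
E
```

```text
top 55.63706141571427 [0.55862987 0.01056438 0.78508934] 313.3272315729329 237.04443718846588
scene 47.40900416005767 [ 1.3025145  -0.26716897  0.80102845] 312.9368732670174 235.95507498123726
{'t': 0.1, 'q': array([-9.57915705e-01,  3.59331827e-01,  1.11453948e-02, -3.12192414e-04,
       -1.22410299e+00, -2.88101990e-01]), 'qd': array([ 9.59862658e-04, -1.64807665e-03,  9.02680912e-04,  1.41306322e-03,
        2.04045923e-03,  2.80294839e-05]), 'joint_efforts': array([-1.95888832e-03, -5.84162879e+01,  2.93755549e+01,  7.01564580e+00,
        1.01969161e-02, -5.10868335e-05]), 'eef_pos': array([ 0.21523937, -0.63933121,  0.24770277]), 'ee_rot': array([ 3.14007770e+00, -1.42878247e-04, -2.81692021e+00]), 'force': array([-0.21779212, -0.04839088, -0.26850708]), 'moment': array([0.01312366, 0.00499323, 0.0511796 ]), 'gripper_force': 0.0, 'width': 0.08780799017586788}
```

View pics/top0.png

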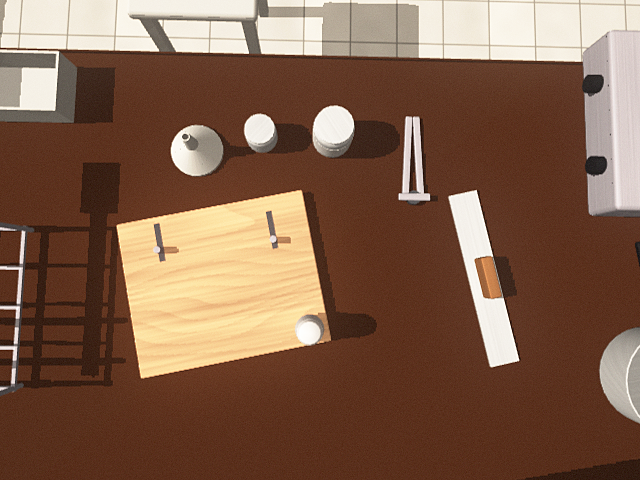

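View pics/scene0.png

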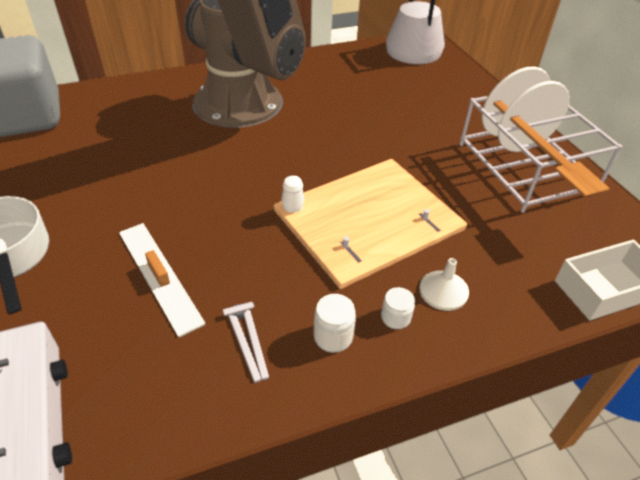

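The top view shows the board with corners near (117,226), (302,191), (330,341), (141,377). The pegs are near (157,250) and (273,238), the pot at (309,329), and the guide runs from (463,193) to (505,364) with its handle at (488,277). Next I'll enlarge these for a closer reading.

Run:
```python
from h import *
f=load('top0'); im=f['color']
a=cv2.resize(im[200:275,130:290],None,fx=5,fy=5,interpolation=cv2.INTER_CUBIC)[:375]
b=cv2.resize(im[185:375,440:530],None,fx=3,fy=3,interpolation=cv2.INTER_CUBIC)
g=cv2.rotate(b,cv2.ROTATE_90_COUNTERCLOCKWISE)[:220] if 0 else None
out=np.zeros((600,800,3),np.uint8); out[:375]=a
c=cv2.resize(im[250:306,462:516],None,fx=4,fy=4,interpolation=cv2.INTER_CUBIC); out[376:600,:216]=c
cv2.imwrite('pics/c1.png',out)
P=lambda u,v,z:px2w(f,u,v,z)[:2].round(4)
bc=[P(*p,0.018) for p in [(117,226),(302,191),(330,341),(141,377)]]; print(bc,[np.linalg.norm(bc[i]-bc[i-1]).round(4) for i in range(4)])
# guide by mask (bright)
m=(im.min(2)>120).astype(np.uint8); n,l,s,_=cv2.connectedComponentsWithStats(m)
for i in range(1,n):
    x,y,w,h,ar=s[i]
    if 440<x<460 and 180<y<200 and ar>1000:
        c,_=cv2.findContours((l==i).astype(np.uint8),cv2.RETR_EXTERNAL,cv2.CHAIN_APPROX_NONE)
        r=cv2.minAreaRect(max(c,key=len)); bx=cv2.boxPoints(r); print(r,bx)
        w=[P(*q,0.005) for q in bx]; print(w,[np.linalg.norm(w[k]-w[k-1]).round(4) for k in range(4)],np.mean(w,0))
```

```text
[array([0.6369, 0.3269]), array([0.7024, 0.0169]), array([ 0.4509, -0.034 ]), array([0.389 , 0.2751])] [np.float64(0.2533), np.float64(0.3168), np.float64(0.2566), np.float64(0.3152)]
((482.91180419921875, 278.14703369140625), (176.80844116210938, 29.831878662109375), 75.96376037597656) [[447.00006 195.99998]
 [475.94122 188.7647 ]
 [518.82355 360.29407]
 [489.8824  367.52936]]
[array([ 0.7008, -0.236 ]), array([ 0.7145, -0.2871]), array([ 0.4209, -0.356 ]), array([ 0.4083, -0.3062])] [np.float64(0.3008), np.float64(0.0529), np.float64(0.3016), np.float64(0.0514)] [ 0.561125 -0.296325]
```

View pics/c1.png

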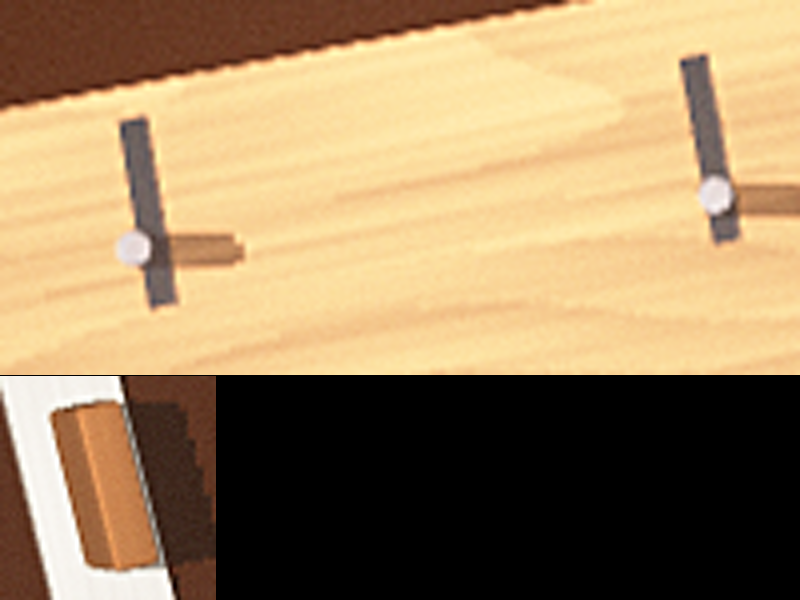

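The crop shows the left peg top at about (156.7,249.5) px and the right at (272.9,238.9). The slots run up the board, from (162.5,261) to (156.5,224) and from (275,248) to (269,211.5). The handle top is centred near (491.8,277.3).

Run:
```python
from h import *
f=load('top0')
P=lambda u,v,z:px2w(f,u,v,z)[:2]
hc=P(491.8,277.3,.04); print('handle',hc)
bc=np.array([P(*p,0.018) for p in [(116.5,226),(302,190.5),(330.5,341.5),(141,377.5)]])
c=bc.mean(0); ex=(bc[0]-bc[3]+bc[1]-bc[2]); yaw=np.arctan2(ex[1],ex[0]); ey=bc[0]-bc[1]+bc[3]-bc[2]; yaw2=np.arctan2(-ey[0],ey[1]); print('board',c,np.degrees([yaw,yaw2]))
y=np.average([yaw,yaw2],weights=[.4,.6]);R=np.array([[np.cos(y),-np.sin(y)],[np.sin(y),np.cos(y)]])
for n,u,v,z in [('pl',156.7,249.5,.04),('pr',272.9,238.9,.04),('sl0',162.5,261,.018),('sl1',156.5,224,.018),('sr0',275,248,.018),('sr1',269,211.5,.018),('pot',310,329,.076)]:
    w=P(u,v,z); print(n,w.round(4),((w-c)@R).round(4))
s=monitor.get_state(); print(s['eef_pos'],np.degrees(s['ee_rot']))
from scipy.spatial.transform import Rotation as Ro
print(Ro.from_euler('xyz',s['ee_rot']).as_matrix().round(3))
```

```text
handle [ 0.56050721 -0.29777312]
board [0.54461635 0.14625089] [11.75306606 11.67641429]
pl [0.5973 0.2517] [0.073  0.0926]
pr [0.6178 0.0631] [ 0.0548 -0.0963]
sl0 [0.5793 0.2483] [0.0547 0.0929]
sl1 [0.6414 0.2611] [0.1181 0.0928]
sr0 [0.6042 0.0608] [ 0.041  -0.0958]
sr1 [0.6661 0.0723] [ 0.1039 -0.097 ]
pot [4.769e-01 4.000e-04] [-0.0959 -0.1291]
[ 0.21523937 -0.63933121  0.24770277] [ 1.79913200e+02 -8.18632051e-03 -1.61397639e+02]
[[-0.948 -0.319 -0.001]
 [-0.319  0.948  0.001]
 [ 0.     0.002 -1.   ]]
```

```bash
cat >> h.py <<'E'
from scipy.spatial.transform import Rotation as Ro
def goal(x,y,z,ang):
    "shift (cm, tool axes) and turn (deg, rotvec in tool axes) from the measured pose to a tool-down pose with tool x at world angle ang"
    s=monitor.get_state(); R=Ro.from_euler('xyz',s['ee_rot']); G=Ro.from_euler('xyz',[np.pi,0,np.radians(ang)])
    d=R.inv().apply(np.array([x,y,z])-s['eef_pos'])*100
    print('t',round(s['t'],2),'pos',s['eef_pos'].round(4),'shift',d.round(2),'turn',np.degrees((R.inv()*G).as_rotvec()).round(2),'F',s['force'].round(2),'w',round(s['width'],4))
E
python3 -c "
from h import *
goal(.561,-.297,.20,193.35)"
```

```text
t 0.1 pos [ 0.2152 -0.6393  0.2477] shift [-43.69  21.41   4.8 ] turn [ 0.09 -0.01  5.25] F [-0.22 -0.05 -0.27] w 0.0878
```

Call:
{"method": "servo_tool", "body": {
  "targets": [
    {"angular": [0, 0, 0], "xyz": [-1.3, 0.65, 0.1], "claw": 8.7},
    {"angular": [0, 0, 0], "xyz": [-2.8, 1.35, 0.3], "claw": 8.7},
    {"angular": [0, 0, 0], "xyz": [-2.8, 1.35, 0.3], "claw": 8.7},
    {"angular": [0, 0, 0], "xyz": [-2.8, 1.35, 0.3], "claw": 8.7},
    {"angular": [0, 0, 0], "xyz": [-2.8, 1.35, 0.3], "claw": 8.7},
    {"angular": [0, 0, 0], "xyz": [-2.8, 1.35, 0.3], "claw": 8.7},
    {"angular": [0, 0, 0], "xyz": [-2.8, 1.35, 0.3], "claw": 8.7},
    {"angular": [0, 0, 0], "xyz": [-2.8, 1.35, 0.3], "claw": 8.7},
    {"angular": [0, 0, 0], "xyz": [-2.8, 1.35, 0.3], "claw": 8.7},
    {"angular": [0, 0, 0], "xyz": [-2.8, 1.35, 0.3], "claw": 8.7},
    {"angular": [0, 0, 0], "xyz": [-2.8, 1.35, 0.3], "claw": 8.7},
    {"angular": [0, 0, 0], "xyz": [-2.8, 1.35, 0.3], "claw": 8.7},
    {"angular": [0, 0, 0], "xyz": [-2.8, 1.35, 0.3], "claw": 8.7},
    {"angular": [0, 0, 0], "xyz": [-2.8, 1.35, 0.3], "claw": 8.7},
    {"angular": [0, 0, 0], "xyz": [-2.8, 1.35, 0.3], "claw": 8.7},
    {"angular": [0, 0, 0], "xyz": [-2.8, 1.35, 0.3], "claw": 8.7},
    {"angular": [0, 0, 5.2], "xyz": [0, 0, 0], "claw": 8.7},
    {"angular": [0, 0, 0], "xyz": [0, 0, 0], "claw": 8.7},
    {"angular": [0, 0, 0], "xyz": [0, 0, 0], "claw": 8.7}
  ]
}}

```text
t: 2.0
eef_pos: [0.5588, -0.3031, 0.2024]
ee_rot: [3.141, -0.0, -2.905]
force: [0.5, 0.1, -0.1]
width: 0.0872
gripper_force: 0.0
```

```bash
python3 -c "
from h import *
goal(.561,-.297,.13,193.35); goal(.561,-.297,.03,193.35)
grab('wrist','w1')"
```

```text
t 2.0 pos [ 0.5588 -0.3031  0.2024] shift [-0.36  0.54  7.24] turn [ 0.01 -0.02  0.21] F [ 0.47  0.11 -0.06] w 0.0872
t 2.0 pos [ 0.5588 -0.3031  0.2024] shift [-0.36  0.53 17.24] turn [ 0.01 -0.02  0.21] F [ 0.47  0.11 -0.06] w 0.0872
```

View pics/w1.png

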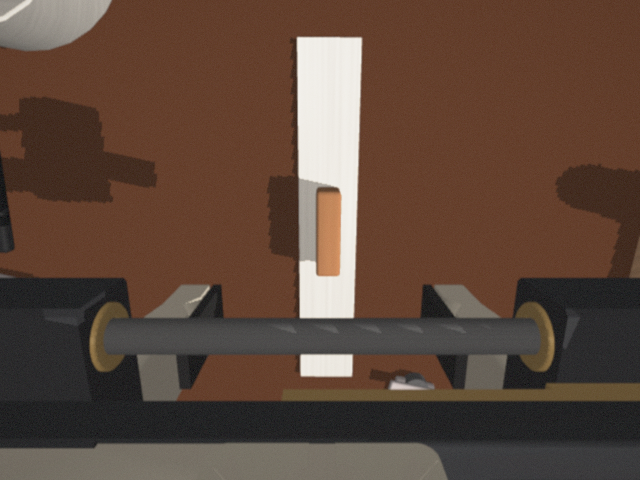

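The wrist view shows the handle top with corners at about (317,191), (341,192), (340,275) and (316,275), so its centre is near (329,233). The strip's corners are (297,38), (361,38), (352,376) and (300,376).

```bash
python3 -c "
from h import *
f=load('w1')
a=[px2w(f,*p,.04)[:2] for p in [(317,191),(341,192),(340,275),(316,275)]]
b=[px2w(f,*p,.005)[:2] for p in [(297,38),(361,38),(352,376),(300,376)]]
for q in (a,b):
  q=np.array(q); print(q.mean(0),[np.linalg.norm(q[i]-q[i-1]).round(4) for i in range(4)], [np.degrees(np.arctan2(*(q[3-i]-q[i])[::-1])).round(2) for i in (0,1)])
"
```

```text
[ 0.5607039  -0.29747553] [np.float64(0.0681), np.float64(0.0184), np.float64(0.0673), np.float64(0.0195)] [np.float64(12.74), np.float64(13.65)]
[ 0.56208073 -0.29752706] [np.float64(0.2991), np.float64(0.0496), np.float64(0.2991), np.float64(0.0508)] [np.float64(13.21), np.float64(13.43)]
```

Call:
{"method": "servo_tool", "body": {
  "targets": [
    {"angular": [0, 0, 0.2], "xyz": [-0.35, 0.5, 1], "claw": 8.7},
    {"angular": [0, 0, 0], "xyz": [0, 0, 2.5], "claw": 8.7},
    {"angular": [0, 0, 0], "xyz": [0, 0, 2.5], "claw": 8.7},
    {"angular": [0, 0, 0], "xyz": [0, 0, 2.5], "claw": 8.7},
    {"angular": [0, 0, 0], "xyz": [0, 0, 2.5], "claw": 8.7},
    {"angular": [0, 0, 0], "xyz": [0, 0, 2.5], "claw": 8.7},
    {"angular": [0, 0, 0], "xyz": [0, 0, 2], "claw": 8.7},
    {"angular": [0, 0, 0], "xyz": [0, 0, 1], "claw": 8.7},
    {"angular": [0, 0, 0], "xyz": [0, 0, 0.2], "claw": 8.7},
    {"angular": [0, 0, 0], "xyz": [0, 0, 0], "claw": 8.7},
    {"angular": [0, 0, 0], "xyz": [0, 0, 0], "claw": 8.7}
  ]
}}

```text
t: 3.15
eef_pos: [0.562, -0.298, 0.0367]
ee_rot: [-3.141, 0.002, -2.911]
force: [0.8, 0.2, -0.0]
width: 0.0872
gripper_force: 0.0
```

```bash
python3 -c "
from h import *
goal(.561,-.2975,.033,193.3)"
```

```text
t 3.15 pos [ 0.562  -0.298   0.0367] shift [0.09 0.07 0.37] turn [-0.05  0.09 -0.08] F [ 0.8   0.22 -0.04] w 0.0872
```

Call:
{"method": "servo_tool", "body": {
  "targets": [
    {"angular": [0, 0, 0], "xyz": [0.05, 0.05, 0.25], "claw": 1},
    {"angular": [0, 0, 0], "xyz": [0, 0, 0], "claw": 1},
    {"angular": [0, 0, 0], "xyz": [0, 0, 0], "claw": 1},
    {"angular": [0, 0, 0], "xyz": [0, 0, 0], "claw": 1},
    {"angular": [0, 0, 0], "xyz": [0, 0, 0], "claw": 1},
    {"angular": [0, 0, 0], "xyz": [0, 0, 0], "claw": 1},
    {"angular": [0, 0, 0], "xyz": [0, 0, 0], "claw": 1},
    {"angular": [0, 0, 0], "xyz": [0, 0, 0], "claw": 1}
  ],
  "force": 35
}}

```text
t: 3.95
eef_pos: [0.5607, -0.2974, 0.033]
ee_rot: [3.142, -0.0, -2.911]
force: [0.4, 0.0, 0.2]
width: 0.0283
gripper_force: 0.0
```

Call:
{"method": "servo_tool", "body": {
  "targets": [
    {"angular": [0, 0, 0], "xyz": [0, 0, 0], "claw": 1},
    {"angular": [0, 0, 0], "xyz": [0, 0, 0], "claw": 1},
    {"angular": [0, 0, 0], "xyz": [0, 0, -0.5], "claw": 1},
    {"angular": [0, 0, 0], "xyz": [0, 0, -1.5], "claw": 1},
    {"angular": [0, 0, 0], "xyz": [0, 0, -2], "claw": 1},
    {"angular": [0, 0, 0], "xyz": [0, 0, -2], "claw": 1},
    {"angular": [0, 0, 0], "xyz": [0, 0, -2], "claw": 1},
    {"angular": [0, 0, 0], "xyz": [0, 0, -2], "claw": 1},
    {"angular": [0, 0, 0], "xyz": [0, 0, -2], "claw": 1},
    {"angular": [0, 0, 0], "xyz": [0, 0, -2], "claw": 1},
    {"angular": [0, 0, 0], "xyz": [0, 0, -1], "claw": 1},
    {"angular": [0, 0, 0], "xyz": [0, 0, 0], "claw": 1},
    {"angular": [0, 0, 0], "xyz": [0, 0, 0], "claw": 1}
  ]
}}

```text
t: 5.25
eef_pos: [0.5602, -0.2971, 0.1822]
ee_rot: [3.141, -0.001, -2.911]
force: [-0.7, -0.7, -2.3]
width: 0.0195
gripper_force: 35.0
```

```bash
python3 -c "
from h import *
goal(.555,.152,.19,193.3);print(monitor.get_state()['moment'])"
```

```text
t 5.25 pos [ 0.5602 -0.2971  0.1822] shift [-9.74 43.85 -0.74] turn [ 0.05 -0.03 -0.11] F [-0.68 -0.68 -2.33] w 0.0195
[-0.01075386  0.05624316 -0.05435344]
```

Call:
{"method": "servo_tool", "body": {
  "targets": [
    {"angular": [0, 0, 0], "xyz": [-0.3, 1.2, 0], "claw": 1},
    {"angular": [0, 0, 0], "xyz": [-0.5, 2.4, 0], "claw": 1},
    {"angular": [0, 0, 0], "xyz": [-0.5, 2.4, 0], "claw": 1},
    {"angular": [0, 0, 0], "xyz": [-0.55, 2.4, 0], "claw": 1},
    {"angular": [0, 0, 0], "xyz": [-0.55, 2.4, 0], "claw": 1},
    {"angular": [0, 0, 0], "xyz": [-0.55, 2.4, 0], "claw": 1},
    {"angular": [0, 0, 0], "xyz": [-0.55, 2.4, 0], "claw": 1},
    {"angular": [0, 0, 0], "xyz": [-0.55, 2.4, 0], "claw": 1},
    {"angular": [0, 0, 0], "xyz": [-0.55, 2.4, 0], "claw": 1},
    {"angular": [0, 0, 0], "xyz": [-0.55, 2.4, 0], "claw": 1},
    {"angular": [0, 0, 0], "xyz": [-0.55, 2.4, 0], "claw": 1},
    {"angular": [0, 0, 0], "xyz": [-0.55, 2.4, 0], "claw": 1},
    {"angular": [0, 0, 0], "xyz": [-0.55, 2.4, 0], "claw": 1},
    {"angular": [0, 0, 0], "xyz": [-0.55, 2.4, 0], "claw": 1},
    {"angular": [0, 0, 0], "xyz": [-0.55, 2.4, 0], "claw": 1},
    {"angular": [0, 0, 0], "xyz": [-0.55, 2.4, 0], "claw": 1},
    {"angular": [0, 0, 0], "xyz": [-0.5, 2.4, 0], "claw": 1},
    {"angular": [0, 0, 0], "xyz": [-0.5, 2.4, 0], "claw": 1},
    {"angular": [0, 0, 0], "xyz": [-0.3, 1.8, 0], "claw": 1},
    {"angular": [0, 0, 0], "xyz": [0, 0, 0], "claw": 1}
  ]
}}

```text
t: 7.25
eef_pos: [0.555, 0.1534, 0.1822]
ee_rot: [-3.141, -0.001, -2.909]
force: [0.3, 0.2, -2.5]
width: 0.0198
gripper_force: 35.0
```

Call:
{"method": "servo_tool", "body": {
  "targets": [
    {"angular": [0, 0, -3.8], "xyz": [0, 0, 0], "claw": 1},
    {"angular": [0, 0, -7.5], "xyz": [0, 0, 0], "claw": 1},
    {"angular": [0, 0, -7.5], "xyz": [0, 0, 0], "claw": 1},
    {"angular": [0, 0, -7.5], "xyz": [0, 0, 0], "claw": 1},
    {"angular": [0, 0, -7.5], "xyz": [0, 0, 0], "claw": 1},
    {"angular": [0, 0, -7.5], "xyz": [0, 0, 0], "claw": 1},
    {"angular": [0, 0, -7.5], "xyz": [0, 0, 0], "claw": 1},
    {"angular": [0, 0, -7.5], "xyz": [0, 0, 0], "claw": 1},
    {"angular": [0, 0, -7.5], "xyz": [0, 0, 0], "claw": 1},
    {"angular": [0, 0, -7.5], "xyz": [0, 0, 0], "claw": 1},
    {"angular": [0, 0, -7.5], "xyz": [0, 0, 0], "claw": 1},
    {"angular": [0, 0, -4], "xyz": [0, 0, 0], "claw": 1},
    {"angular": [0, 0, 0], "xyz": [0, 0, 0], "claw": 1},
    {"angular": [0, 0, 0], "xyz": [0, 0, 0], "claw": 1},
    {"angular": [0, 0, 0], "xyz": [0, 0, 0], "claw": 1}
  ]
}}

```text
t: 8.75
eef_pos: [0.5554, 0.1511, 0.1829]
ee_rot: [3.141, -0.0, -1.468]
force: [-0.4, 0.9, -2.4]
width: 0.0196
gripper_force: 35.0
```

```bash
python3 -c "
from h import *
goal(.555,.152,.051,276.2);grab('top','t2');grab('wrist','w2');print(monitor.get_state()['moment'])"
```

```text
t 8.75 pos [0.5554 0.1511 0.1829] shift [-0.1   0.02 13.19] turn [ 0.02 -0.01 -0.3 ] F [-0.42  0.92 -2.41] w 0.0196
[0.0129226  0.11838778 0.01489317]
```

View pics/w2.png

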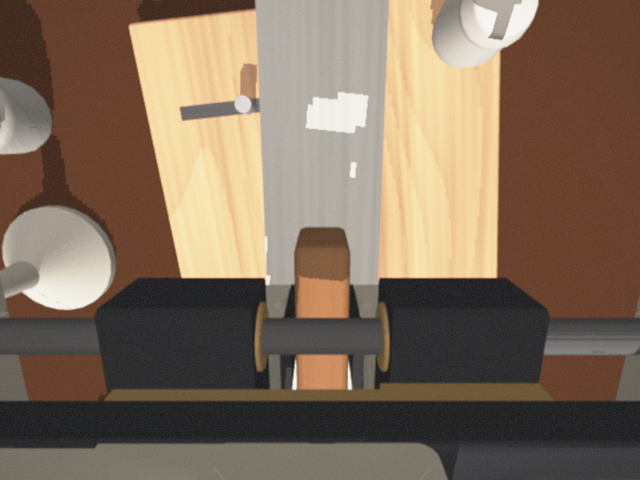

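The wrist view shows the guide held level along the strip, pointing up the picture. The right peg top is at (243,103), clear to the left of the strip's edge (about 260), and the pot is at (490,15).

Call:
{"method": "servo_tool", "body": {
  "targets": [
    {"angular": [0, 0, -0.3], "xyz": [-0.1, 0, 0.5], "claw": 1},
    {"angular": [0, 0, 0], "xyz": [0, 0, 1.5], "claw": 1},
    {"angular": [0, 0, 0], "xyz": [0, 0, 2], "claw": 1},
    {"angular": [0, 0, 0], "xyz": [0, 0, 2], "claw": 1},
    {"angular": [0, 0, 0], "xyz": [0, 0, 2], "claw": 1},
    {"angular": [0, 0, 0], "xyz": [0, 0, 2], "claw": 1},
    {"angular": [0, 0, 0], "xyz": [0, 0, 1.5], "claw": 1},
    {"angular": [0, 0, 0], "xyz": [0, 0, 0.8], "claw": 1},
    {"angular": [0, 0, 0], "xyz": [0, 0, 0], "claw": 1},
    {"angular": [0, 0, 0], "xyz": [0, 0, 0], "claw": 1},
    {"angular": [0, 0, 0], "xyz": [0, 0, 0], "claw": 1},
    {"angular": [0, 0, 0], "xyz": [0, 0, 0], "claw": 1}
  ]
}}

```text
t: 10.05
eef_pos: [0.5559, 0.1526, 0.0609]
ee_rot: [-3.14, 0.001, -1.461]
force: [-0.7, 0.6, -2.4]
width: 0.0199
gripper_force: 35.0
```

```bash
python3 -c "
from h import *
goal(.555,.152,.051,276.2);print(px2w(load('w2'),243,103,.04))"
```

```text
t 10.05 pos [0.5559 0.1526 0.0609] shift [0.05 0.09 0.99] turn [-0.08  0.04  0.12] F [-0.74  0.62 -2.43] w 0.0199
[0.61853469 0.06323907 0.04      ]
```

Peg position confirmed. I'll lower the guide to contact gently.

Call:
{"method": "servo_tool", "body": {
  "targets": [
    {"angular": [0, 0, 0], "xyz": [0, 0, 0.3], "claw": 1},
    {"angular": [0, 0, 0], "xyz": [0, 0, 0.3], "claw": 1},
    {"angular": [0, 0, 0], "xyz": [0, 0, 0.2], "claw": 1},
    {"angular": [0, 0, 0], "xyz": [0, 0, 0.15], "claw": 1},
    {"angular": [0, 0, 0], "xyz": [0, 0, 0], "claw": 1},
    {"angular": [0, 0, 0], "xyz": [0, 0, 0], "claw": 1},
    {"angular": [0, 0, 0], "xyz": [0, 0, 0], "claw": 1}
  ]
}}

```text
t: 10.75
eef_pos: [0.5552, 0.1522, 0.051]
ee_rot: [3.141, -0.0, -1.461]
force: [-3.5, -0.2, 4.4]
width: 0.0198
gripper_force: 35.0
```

Call:
{"method": "servo_tool", "body": {
  "targets": [
    {"angular": [0, 0, 0], "xyz": [0, 0, 0], "claw": 4},
    {"angular": [0, 0, 0], "xyz": [0, 0, 0], "claw": 4},
    {"angular": [0, 0, 0], "xyz": [0, 0, 0], "claw": 4},
    {"angular": [0, 0, 0], "xyz": [0, 0, 0], "claw": 4},
    {"angular": [0, 0, 0], "xyz": [0, 0, -0.5], "claw": 4},
    {"angular": [0, 0, 0], "xyz": [0, 0, -1.5], "claw": 4},
    {"angular": [0, 0, 0], "xyz": [0, 0, -2], "claw": 4},
    {"angular": [0, 0, 0], "xyz": [0, 0, -2], "claw": 4},
    {"angular": [0, 0, 0], "xyz": [0, 0, -1], "claw": 4},
    {"angular": [0, 0, 0], "xyz": [0, 0, 0], "claw": 0}
  ]
}}

```text
t: 11.75
eef_pos: [0.5562, 0.1528, 0.1222]
ee_rot: [-3.139, 0.001, -1.461]
force: [0.0, 0.2, -0.4]
width: 0.0362
gripper_force: 0.0
```

Call:
{"method": "servo_tool", "body": {
  "targets": [
    {"angular": [0, 0, -4], "xyz": [0, 0, 0], "claw": 0},
    {"angular": [0, 0, -8], "xyz": [0, 0, 0], "claw": 0},
    {"angular": [0, 0, -8], "xyz": [0, 0, 0], "claw": 0},
    {"angular": [0, 0, -8], "xyz": [0, 0, 0], "claw": 0},
    {"angular": [0, 0, -8], "xyz": [0, 0, 0], "claw": 0},
    {"angular": [0, 0, -8], "xyz": [0, 0, 0], "claw": 0},
    {"angular": [0, 0, -8], "xyz": [0, 0, 0], "claw": 0},
    {"angular": [0, 0, -8], "xyz": [0, 0, 0], "claw": 0},
    {"angular": [0, 0, -8], "xyz": [0, 0, 0], "claw": 0},
    {"angular": [0, 0, -8], "xyz": [0, 0, 0], "claw": 0},
    {"angular": [0, 0, -8], "xyz": [0, 0, 0], "claw": 0},
    {"angular": [0, 0, -6], "xyz": [0, 0, 0], "claw": 0},
    {"angular": [0, 0, 0], "xyz": [-2, 0, 0], "claw": 0},
    {"angular": [0, 0, 0], "xyz": [-2, 0, 0], "claw": 0},
    {"angular": [0, 0, 0], "xyz": [-1, 0, 0], "claw": 0},
    {"angular": [0, 0, 0], "xyz": [0, 0, 0], "claw": 0},
    {"angular": [0, 0, 0], "xyz": [0, 0, 0], "claw": 0}
  ]
}}

```text
t: 13.45
eef_pos: [0.5063, 0.1471, 0.1206]
ee_rot: [-3.142, -0.0, 0.111]
force: [0.6, -0.2, -0.5]
width: 0.0003
gripper_force: 0.0
```

```bash
python3 -c "
from h import *
c=np.array([.5553,.1522]);n=np.array([.994,.108]);g=c-n*.05
goal(*g,.042,6.2);grab('top','t3');grab('wrist','w3');f=load('t3');cv2.imwrite('pics/t3c.png',cv2.resize(f['color'][180:400,90:350],None,fx=3,fy=2.7))"
```

```text
t 13.45 pos [0.5063 0.1471 0.1206] shift [-0.07  0.02  7.86] turn [-0.   -0.03  0.14] F [ 0.64 -0.16 -0.46] w 0.0003
```

View pics/w3.png

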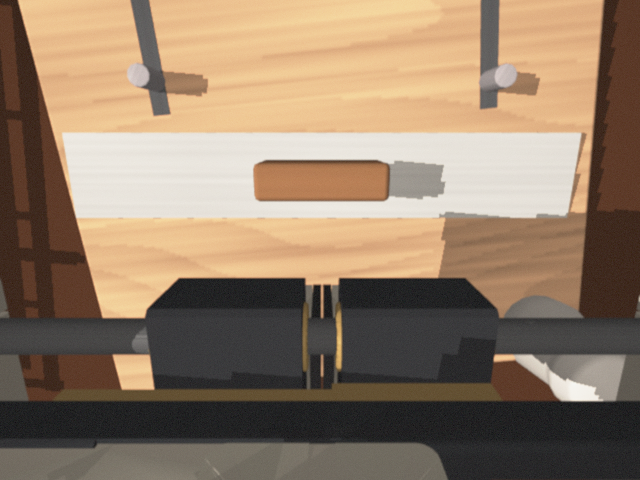

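The wrist view shows the guide lying flat and parallel to the peg line. Its corners are (64,133), (582,133), (572,215) and (78,217), the pegs are at (138,75) and (505,75), both clear, and the pot is at about (560,340). I'll lower the closed fingertips behind the strip.

Call:
{"method": "servo_tool", "body": {
  "targets": [
    {"angular": [0, 0, 0], "xyz": [0, 0, 0.5], "claw": 0},
    {"angular": [0, 0, 0], "xyz": [0, 0, 1.2], "claw": 0},
    {"angular": [0, 0, 0], "xyz": [0, 0, 1.5], "claw": 0},
    {"angular": [0, 0, 0], "xyz": [0, 0, 1.5], "claw": 0},
    {"angular": [0, 0, 0], "xyz": [0, 0, 1.5], "claw": 0},
    {"angular": [0, 0, 0], "xyz": [0, 0, 1], "claw": 0},
    {"angular": [0, 0, 0], "xyz": [0, 0, 0.5], "claw": 0},
    {"angular": [0, 0, 0], "xyz": [0, 0, 0], "claw": 0},
    {"angular": [0, 0, 0], "xyz": [0, 0, 0], "claw": 0},
    {"angular": [0, 0, 0], "xyz": [0, 0, 0], "claw": 0},
    {"angular": [0, 0, 0], "xyz": [0, 0, 0], "claw": 0}
  ]
}}

```text
t: 14.65
eef_pos: [0.506, 0.147, 0.0442]
ee_rot: [-3.141, -0.001, 0.11]
force: [-0.9, 0.2, -0.1]
width: 0.0004
gripper_force: 0.0
```

```bash
python3 -c "
from h import *
f=load('w3');P=lambda *p:px2w(f,*p)[:2]
n=np.array([.994,.108]);e=np.array([-.108,.994])
q=[P(78,217,.023),P(572,215,.023),P(64,133,.023),P(582,133,.023),P(138,75,.04),P(505,75,.04)]
s=monitor.get_state()['eef_pos'][:2]
for a in q: print(a.round(4),((a-s)@n).round(4),((a-s)@e).round(4))
goal(*s,.0420,6.2)"
```

```text
[0.5148 0.297 ] 0.0249 0.1482
[ 0.5495 -0.0019] 0.0271 -0.1527
[0.5638 0.3025] 0.0742 0.1483
[0.5969 0.0058] 0.0751 -0.1502
[0.5981 0.252 ] 0.1029 0.0944
[0.6191 0.0642] 0.1034 -0.0946
t 14.65 pos [0.506  0.147  0.0442] shift [-0.    0.    0.22] turn [-0.04 -0.06  0.11] F [-0.92  0.2  -0.1 ] w 0.0004
```

Call:
{"method": "servo_tool", "body": {
  "targets": [
    {"angular": [0, 0, 0.1], "xyz": [0, 0, 0.2], "claw": 0},
    {"angular": [0, 0, 0], "xyz": [0, 0, 0], "claw": 0},
    {"angular": [0, 0, 0], "xyz": [0.3, 0, 0], "claw": 0},
    {"angular": [0, 0, 0], "xyz": [0.3, 0, 0], "claw": 0},
    {"angular": [0, 0, 0], "xyz": [0.3, 0, 0], "claw": 0},
    {"angular": [0, 0, 0], "xyz": [0.3, 0, 0], "claw": 0},
    {"angular": [0, 0, 0], "xyz": [0.3, 0, 0], "claw": 0},
    {"angular": [0, 0, 0], "xyz": [0.3, 0, 0], "claw": 0},
    {"angular": [0, 0, 0], "xyz": [0.3, 0, 0], "claw": 0},
    {"angular": [0, 0, 0], "xyz": [0.3, 0, 0], "claw": 0},
    {"angular": [0, 0, 0], "xyz": [0.3, 0, 0], "claw": 0},
    {"angular": [0, 0, 0], "xyz": [0.3, 0, 0], "claw": 0}
  ]
}}

```text
t: 15.85
eef_pos: [0.5359, 0.1501, 0.0415]
ee_rot: [-3.142, -0.0, 0.108]
force: [-2.4, -0.5, 0.4]
width: 0.0004
gripper_force: 0.9
```

```bash
cat > st.py <<'E'
from h import *
s=monitor.get_state();n=np.array([.994,.108])
print('adv mm',((s['eef_pos'][:2]-[.506,.147])@n*1e3).round(2),'z',s['eef_pos'][2].round(4),'Fn',(s['force'][:2]@n).round(2),'Fz',s['force'][2].round(2),'M',s['moment'].round(3),'t',s['t'])
E
python3 st.py
```

```text
adv mm 30.04 z 0.0415 Fn -2.4 Fz 0.43 M [-0.163  0.763 -0.007] t 15.85
```

Call:
{"method": "servo_tool", "body": {
  "targets": [
    {"angular": [0, 0, 0], "xyz": [0.2, 0, 0], "claw": 0},
    {"angular": [0, 0, 0], "xyz": [0.2, 0, 0], "claw": 0},
    {"angular": [0, 0, 0], "xyz": [0.2, 0, 0], "claw": 0},
    {"angular": [0, 0, 0], "xyz": [0.1, 0, 0], "claw": 0},
    {"angular": [0, 0, 0], "xyz": [0.1, 0, 0], "claw": 0},
    {"angular": [0, 0, 0], "xyz": [0.1, 0, 0], "claw": 0},
    {"angular": [0, 0, 0], "xyz": [0.1, 0, 0], "claw": 0}
  ]
}}

```text
t: 16.55
eef_pos: [0.5448, 0.1509, 0.0414]
ee_rot: [3.141, 0.001, 0.108]
force: [-5.1, 1.4, 1.6]
width: 0.0002
gripper_force: 2.6
```

```bash
python3 st.py
```

```text
adv mm 38.95 z 0.0414 Fn -4.95 Fz 1.62 M [ 0.092  1.965 -0.003] t 16.55
```

Call:
{"method": "servo_tool", "body": {
  "targets": [
    {"angular": [0, 0, 0], "xyz": [0.1, 0, 0], "claw": 0},
    {"angular": [0, 0, 0], "xyz": [0.1, 0, 0], "claw": 0},
    {"angular": [0, 0, 0], "xyz": [0, 0, 0], "claw": 0}
  ]
}}

```text
t: 16.85
eef_pos: [0.5476, 0.1513, 0.0415]
ee_rot: [3.142, -0.0, 0.108]
force: [-2.5, 0.4, -0.2]
width: 0.0001
gripper_force: 1.7
```

```bash
python3 st.py
```

```text
adv mm 41.79 z 0.0415 Fn -2.48 Fz -0.17 M [-0.06   1.384 -0.002] t 16.85
```

Call:
{"method": "servo_tool", "body": {
  "targets": [
    {"angular": [0, 0, 0], "xyz": [0.1, 0, 0], "claw": 0},
    {"angular": [0, 0, 0], "xyz": [0.1, 0, 0], "claw": 0},
    {"angular": [0, 0, 0], "xyz": [0, 0, 0], "claw": 0}
  ]
}}

```text
t: 17.15
eef_pos: [0.5497, 0.1516, 0.0415]
ee_rot: [-3.142, -0.0, 0.108]
force: [-3.0, 1.5, 0.0]
width: 0.0005
gripper_force: 1.3
```

Call:
{"method": "servo_tool", "body": {
  "targets": [
    {"angular": [0, 0, 0], "xyz": [0.1, 0, 0], "claw": 0},
    {"angular": [0, 0, 0], "xyz": [0.1, 0, 0], "claw": 0},
    {"angular": [0, 0, 0], "xyz": [0, 0, 0], "claw": 0}
  ]
}}

```text
t: 17.45
eef_pos: [0.5517, 0.1519, 0.0416]
ee_rot: [-3.141, -0.0, 0.108]
force: [-2.4, 0.5, -0.4]
width: 0.0004
gripper_force: 1.2
```

```bash
python3 st.py; python3 -c "
from h import *
grab('wrist','w4')"
```

```text
adv mm 45.96 z 0.0416 Fn -2.36 Fz -0.37 M [0.059 1.14  0.083] t 17.45
```

View pics/w4.png

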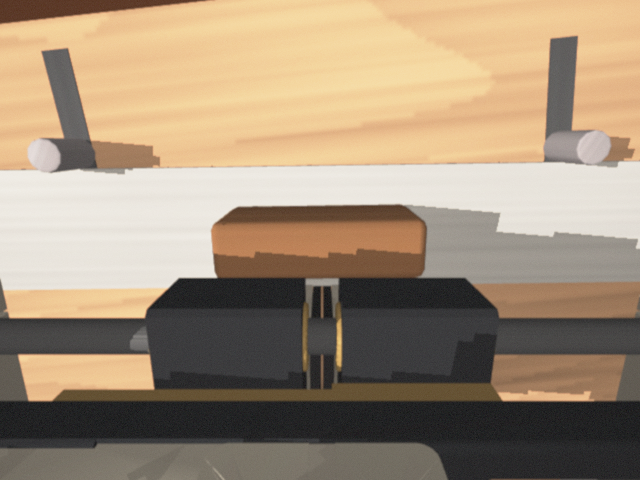

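The wrist view shows the strip's far edge, rows 170 (left) to 163 (right), touching both pegs at (45,154) and (594,147). The right side is moving slightly ahead, so the left peg may already be stopped. I'll keep going in small steps.

Call:
{"method": "servo_tool", "body": {
  "targets": [
    {"angular": [0, 0, 0], "xyz": [0.1, 0, 0], "claw": 0},
    {"angular": [0, 0, 0], "xyz": [0.1, 0, 0], "claw": 0},
    {"angular": [0, 0, 0], "xyz": [0, 0, 0], "claw": 0}
  ]
}}

```text
t: 17.8
eef_pos: [0.5536, 0.152, 0.0416]
ee_rot: [-3.142, -0.0, 0.108]
force: [-3.5, 1.5, -0.6]
width: 0.0005
gripper_force: 1.2
```

Call:
{"method": "servo_tool", "body": {
  "targets": [
    {"angular": [0, 0, 0], "xyz": [0.1, 0, 0], "claw": 0},
    {"angular": [0, 0, 0], "xyz": [0.1, 0, 0], "claw": 0},
    {"angular": [0, 0, 0], "xyz": [0, 0, 0], "claw": 0}
  ]
}}

```text
t: 18.1
eef_pos: [0.5556, 0.1523, 0.0416]
ee_rot: [-3.142, -0.0, 0.108]
force: [-2.0, 0.6, -0.6]
width: 0.0005
gripper_force: 1.2
```

```bash
python3 st.py
```

```text
adv mm 49.87 z 0.0416 Fn -1.93 Fz -0.59 M [0.075 1.175 0.046] t 18.1
```

Call:
{"method": "servo_tool", "body": {
  "targets": [
    {"angular": [0, 0, -0.6], "xyz": [0.1, 0, 0], "claw": 0},
    {"angular": [0, 0, -0.6], "xyz": [0.1, 0, 0], "claw": 0},
    {"angular": [0, 0, 0], "xyz": [0, 0, 0], "claw": 0}
  ]
}}

```text
t: 18.4
eef_pos: [0.5575, 0.1524, 0.0415]
ee_rot: [3.142, -0.0, 0.13]
force: [-2.7, -0.2, -0.4]
width: 0.0001
gripper_force: 1.3
```

Call:
{"method": "servo_tool", "body": {
  "targets": [
    {"angular": [0, 0, -0.6], "xyz": [0.1, 0, 0], "claw": 0},
    {"angular": [0, 0, -0.6], "xyz": [0.1, 0, 0], "claw": 0},
    {"angular": [0, 0, 0], "xyz": [0, 0, 0], "claw": 0}
  ]
}}

```text
t: 18.7
eef_pos: [0.5595, 0.1526, 0.0416]
ee_rot: [3.141, 0.0, 0.151]
force: [-2.0, -1.1, -0.5]
width: 0.0003
gripper_force: 1.4
```

```bash
python3 st.py
```

```text
adv mm 53.82 z 0.0416 Fn -2.09 Fz -0.49 M [-0.484  1.228  0.025] t 18.7
```

Call:
{"method": "servo_tool", "body": {
  "targets": [
    {"angular": [0, 0, 0], "xyz": [0.1, 0, 0], "claw": 0},
    {"angular": [0, 0, 0], "xyz": [0.1, 0, 0], "claw": 0},
    {"angular": [0, 0, 0], "xyz": [0, 0, 0], "claw": 0}
  ]
}}

```text
t: 19.0
eef_pos: [0.5616, 0.153, 0.0415]
ee_rot: [3.142, -0.0, 0.15]
force: [-2.8, -1.3, -0.2]
width: 0.0004
gripper_force: 1.3
```

```bash
python3 st.py;  python3 -c "
from h import *
grab('wrist','w5')"
```

```text
adv mm 55.87 z 0.0415 Fn -2.96 Fz -0.22 M [-0.54   1.142 -0.044] t 19.0
```

View pics/w5.png

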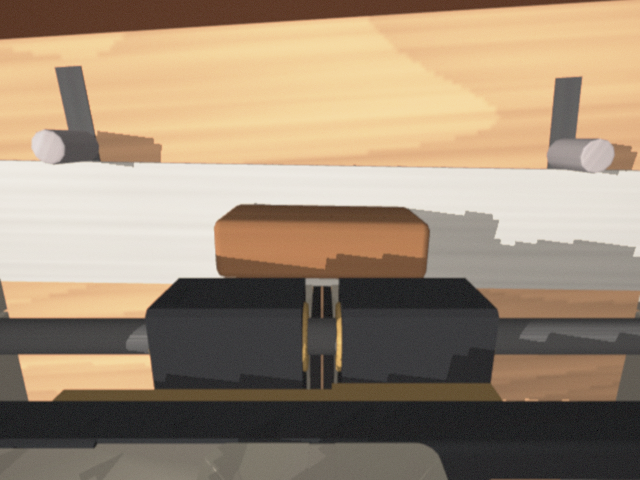

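Relative to the tool, which I turned 2.4°, the strip is now slightly left-ahead. Its edge runs from row 160 to row 170, with the pegs at (49,147) and (597,155). It has hardly turned in the world, so both pegs are still sliding.

```bash
cat > pg.py <<'E'
from h import *
import sys
c=np.array([.54462,.14625]);y=np.radians(11.7);R=np.array([[np.cos(y),-np.sin(y)],[np.sin(y),np.cos(y)]])
def pg(tag,a,b):
    f=load(tag); p=[px2w(f,*q,.04)[:2] for q in (a,b)]; d=p[0]-p[1]
    print(tag,[((q-c)@R).round(4) for q in p],'norm dir',np.degrees(np.arctan2(d[1],d[0]))-90)
E
python3 -c "
from pg import *
pg('w3',(138,75),(505,75));pg('w4',(45,154),(594,147));pg('w5',(49,147),(597,155))"
```

```text
w3 [array([0.0738, 0.0927]), array([ 0.0562, -0.0955])] norm dir 6.359881776873436
w4 [array([0.0828, 0.0918]), array([ 0.0672, -0.0958])] norm dir 6.962768082149935
w5 [array([0.0911, 0.092 ]), array([ 0.0785, -0.0955])] norm dir 7.8330241506204885
```

Call:
{"method": "servo_tool", "body": {
  "targets": [
    {"angular": [0, 0, 0.5], "xyz": [0.1, 0, 0], "claw": 0},
    {"angular": [0, 0, 0.5], "xyz": [0.1, 0, 0], "claw": 0},
    {"angular": [0, 0, 0], "xyz": [0, 0, 0], "claw": 0}
  ]
}}

```text
t: 19.35
eef_pos: [0.5636, 0.1535, 0.0416]
ee_rot: [-3.141, -0.0, 0.132]
force: [-2.3, -0.6, -1.5]
width: 0.0006
gripper_force: 1.0
```

```bash
python3 st.py
```

```text
adv mm 58.0 z 0.0416 Fn -2.38 Fz -1.5 M [-0.202  1.02  -0.046] t 19.35
```

Call:
{"method": "servo_tool", "body": {
  "targets": [
    {"angular": [0, 0, 0], "xyz": [0.1, 0, 0], "claw": 0},
    {"angular": [0, 0, 0], "xyz": [0.1, 0, 0], "claw": 0},
    {"angular": [0, 0, 0], "xyz": [0, 0, 0], "claw": 0}
  ]
}}

```text
t: 19.65
eef_pos: [0.5652, 0.1537, 0.0415]
ee_rot: [-3.141, 0.0, 0.133]
force: [-3.9, 1.6, 0.9]
width: 0.0001
gripper_force: 2.1
```

```bash
python3 st.py
```

```text
adv mm 59.59 z 0.0415 Fn -3.75 Fz 0.92 M [0.171 1.842 0.051] t 19.65
```

Call:
{"method": "servo_tool", "body": {
  "targets": [
    {"angular": [0, 0, 0], "xyz": [0.05, 0, 0], "claw": 0},
    {"angular": [0, 0, 0], "xyz": [0.05, 0, 0], "claw": 0},
    {"angular": [0, 0, 0], "xyz": [0, 0, 0], "claw": 0}
  ]
}}

```text
t: 19.95
eef_pos: [0.5655, 0.1537, 0.0415]
ee_rot: [3.142, 0.001, 0.133]
force: [-6.7, 1.8, 1.5]
width: 0.0006
gripper_force: 3.7
```

```bash
python3 st.py
```

```text
adv mm 59.84 z 0.0415 Fn -6.5 Fz 1.54 M [0.536 2.848 0.043] t 19.95
```

Call:
{"method": "servo_tool", "body": {
  "targets": [
    {"angular": [0, 0, 0], "xyz": [0.04, 0, 0], "claw": 0},
    {"angular": [0, 0, 0], "xyz": [0.04, 0, 0], "claw": 0},
    {"angular": [0, 0, 0], "xyz": [0, 0, 0], "claw": 0},
    {"angular": [0, 0, 0], "xyz": [0, 0, 0], "claw": 0}
  ]
}}

```text
t: 20.35
eef_pos: [0.5657, 0.1537, 0.0414]
ee_rot: [3.141, 0.002, 0.133]
force: [-9.2, 2.4, 3.5]
width: 0.0003
gripper_force: 4.9
```

```bash
python3 st.py;  python3 -c "
from h import *
grab('wrist','w6')"
```

```text
adv mm 60.06 z 0.0414 Fn -8.9 Fz 3.48 M [0.747 3.58  0.032] t 20.35
```

View pics/w6.png

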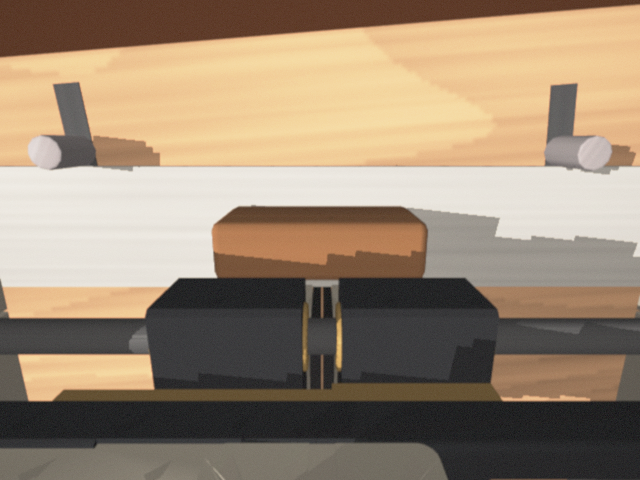

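The wrist view shows the strip's edge level at row 167, with both pegs on it at (45,152) and (595,152). The push is now 8.9 N with no further advance and almost no yaw moment, so both pegs are stopped. I'll press a little more and hold.

Call:
{"method": "servo_tool", "body": {
  "targets": [
    {"angular": [0, 0, 0], "xyz": [0.04, 0, -0.02], "claw": 0},
    {"angular": [0, 0, 0], "xyz": [0.02, 0, 0], "claw": 0},
    {"angular": [0, 0, 0], "xyz": [0, 0, 0], "claw": 0},
    {"angular": [0, 0, 0], "xyz": [0, 0, 0], "claw": 0},
    {"angular": [0, 0, 0], "xyz": [0, 0, 0], "claw": 0},
    {"angular": [0, 0, 0], "xyz": [0, 0, 0], "claw": 0},
    {"angular": [0, 0, 0], "xyz": [0, 0, 0], "claw": 0}
  ]
}}

```text
t: 21.1
eef_pos: [0.5659, 0.1537, 0.0414]
ee_rot: [3.141, 0.003, 0.132]
force: [-11.2, 2.9, 4.1]
width: 0.0004
gripper_force: 5.3
```

```bash
python3 st.py; python3 -c "
from pg import *
pg('w6',(45,152),(595,152))"
```

```text
adv mm 60.28 z 0.0414 Fn -10.87 Fz 4.08 M [0.981 4.059 0.033] t 21.1
w6 [array([0.0954, 0.0921]), array([ 0.082 , -0.0957])] norm dir 7.63880405868322
```

Call:
{"method": "servo_tool", "body": {
  "targets": [
    {"angular": [0, 0, 0], "xyz": [0.02, -0.04, -0.02], "claw": 0},
    {"angular": [0, 0, 0], "xyz": [0.02, -0.04, -0.02], "claw": 0},
    {"angular": [0, 0, 0], "xyz": [0.02, 0, 0], "claw": 0},
    {"angular": [0, 0, 0], "xyz": [0, 0, 0], "claw": 0},
    {"angular": [0, 0, 0], "xyz": [0, 0, 0], "claw": 0},
    {"angular": [0, 0, 0], "xyz": [0, 0, 0], "claw": 0}
  ]
}}

```text
t: 21.7
eef_pos: [0.566, 0.1539, 0.0415]
ee_rot: [3.141, 0.004, 0.132]
force: [-9.8, 0.0, 2.6]
width: 0.0002
gripper_force: 5.1
```

```bash
python3 st.py
```

```text
adv mm 60.35 z 0.0415 Fn -9.69 Fz 2.62 M [0.119 3.893 0.027] t 21.7
```

Call:
{"method": "servo_tool", "body": {
  "targets": [
    {"angular": [0, 0, 0], "xyz": [0.04, -0.02, -0.02], "claw": 0},
    {"angular": [0, 0, 0], "xyz": [0.04, 0, 0], "claw": 0},
    {"angular": [0, 0, 0], "xyz": [0.02, 0, 0], "claw": 0},
    {"angular": [0, 0, 0], "xyz": [0, 0, 0], "claw": 0},
    {"angular": [0, 0, 0], "xyz": [0, 0, 0], "claw": 0},
    {"angular": [0, 0, 0], "xyz": [0, 0, 0], "claw": 0},
    {"angular": [0, 0, 0], "xyz": [0, 0, 0], "claw": 0},
    {"angular": [0, 0, 0], "xyz": [0, 0, 0], "claw": 0},
    {"angular": [0, 0, 0], "xyz": [0, 0, 0], "claw": 0}
  ]
}}

```text
t: 22.6
eef_pos: [0.5661, 0.1539, 0.0415]
ee_rot: [3.14, 0.006, 0.132]
force: [-13.2, 0.4, 2.9]
width: 0.0004
gripper_force: 6.5
```

```bash
python3 st.py
```

```text
adv mm 60.46 z 0.0415 Fn -13.1 Fz 2.89 M [0.187 4.784 0.032] t 22.6
```

Call:
{"method": "servo_tool", "body": {
  "targets": [
    {"angular": [0, 0, 0], "xyz": [-0.1, 0, 0], "claw": 0},
    {"angular": [0, 0, 0], "xyz": [-0.1, 0, 0], "claw": 0},
    {"angular": [0, 0, 0], "xyz": [-0.1, 0, 0], "claw": 0},
    {"angular": [0, 0, 0], "xyz": [-0.2, 0, 0], "claw": 0},
    {"angular": [0, 0, 0], "xyz": [-0.4, 0, 0], "claw": 0},
    {"angular": [0, 0, 0], "xyz": [-0.6, 0, 0], "claw": 0},
    {"angular": [0, 0, 0], "xyz": [0, 0, -0.5], "claw": 0},
    {"angular": [0, 0, 0], "xyz": [0, 0, -1.5], "claw": 0},
    {"angular": [0, 0, 0], "xyz": [0, 0, -2], "claw": 0},
    {"angular": [0, 0, 0], "xyz": [0, 0, -2], "claw": 0},
    {"angular": [0, 0, 0], "xyz": [0, 0, -2], "claw": 0},
    {"angular": [0, 0, 0], "xyz": [-2, 0, -1], "claw": 0},
    {"angular": [0, 0, 0], "xyz": [-2, 0, 0], "claw": 0},
    {"angular": [0, 0, 0], "xyz": [0, 0, 0], "claw": 0},
    {"angular": [0, 0, 0], "xyz": [0, 0, 0], "claw": 0}
  ]
}}

```text
t: 24.1
eef_pos: [0.515, 0.1481, 0.1333]
ee_rot: [-3.141, -0.002, 0.134]
force: [0.4, 0.4, -0.2]
width: 0.0005
gripper_force: 0.0
```

```bash
python3 st.py; python3 -c "
from h import *
grab('wrist','w7')"
```

```text
adv mm 9.08 z 0.1333 Fn 0.42 Fz -0.22 M [-0.034  0.084 -0.022] t 24.1
```

View pics/w7.png

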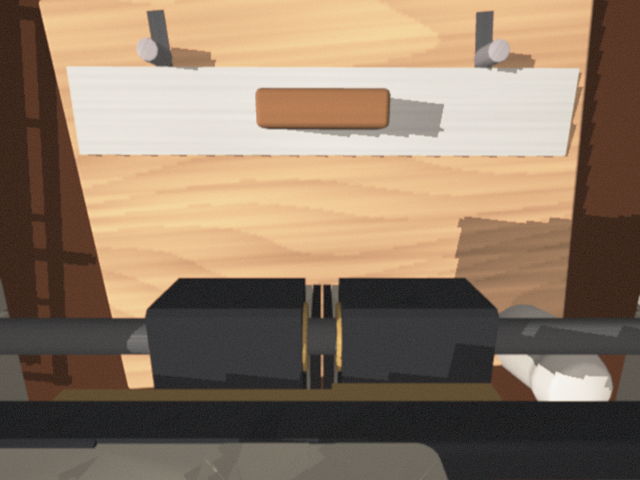

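The guide lies flat with its edge, (68,67) to (579,69), against both peg bases. The peg tops are at (147,49) and (498,49), and the pot is undisturbed. A quick gap check, then I'll hand in.

```bash
python3 -c "
from h import *
f=load('w7');q=[px2w(f,*p,z)[:2] for p,z in [((68,67),.023),((579,69),.023),((147,49),.04),((498,49),.04)]]
d=(q[0]-q[1])/np.linalg.norm(q[0]-q[1]);n=np.array([d[1],-d[0]])
gaps=[(p-q[1])@n*1e3-6 for p in q[2:]];print('gap mm',np.round(gaps,1))
if max(map(abs,gaps))<2.5: print(order.job_done())
"
```

```text
gap mm [0.3 1. ]
the job is handed in; nothing more can be done
None
```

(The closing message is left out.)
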